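# Sort two stand-off pillars by length into their gauge slots

## Task

Two square aluminium stand-off pillars, a short one and a long one, lie loose on the lab bench. Put them away by length: lay the short pillar in the shortest of the three grey gauge slots and the long pillar in the longest (the middle slot already holds its pillar). Each must lie flat on the floor of its slot, inside the rim and along the slot, and be let go.

Things in the scene. Friction and masses are not known exactly. Their poses are not given: they have to be found in the camera images.
- pillar_short_center (a point): Solid aluminium stand-off pillar, a plain square bar 24 x 24 mm in section and 70 mm long, with a dark tapped hole in each end and a thin dark groove near each end, lying flat on the bench, not the one in a tray. The point is its centre, half-way along and 12 mm above what it lies on. x runs along its length, z is up as it lies. About 75 to 140 g.
- pillar_long_center (a point): Solid aluminium stand-off pillar, a plain square bar 24 x 24 mm in section and 130 mm long, with a dark tapped hole in each end and a thin dark groove near each end, lying flat on the bench, the longest of the pillars. The point is its centre, half-way along and 12 mm above what it lies on. x runs along its length, z is up as it lies. About 140 to 255 g.
- slot_short_floor (a point): Floor centre of the shortest of the three gauge slots, each in a low grey tray fixed to the bench (their order varies). Inside, this slot is 90 mm long (x) and 46 mm wide (y); its dark floor is 6 mm above the bench; a rim 10 mm wide all round rises 8 mm above the floor. z is up. The middle slot (120 mm long) already holds a 100 mm pillar.
- slot_long_floor (a point): Floor centre of the longest of the three gauge slots, each in a low grey tray fixed to the bench (their order varies). Inside, this slot is 150 mm long (x) and 46 mm wide (y); its dark floor is 6 mm above the bench; a rim 10 mm wide all round rises 8 mm above the floor. z is up. The middle slot (120 mm long) already holds a 100 mm pillar.
Things that resemble listed ones, but are neither listed nor needed, are in the scene too. Leave any green or pink look-alike of the part that bears pillar_short_center alone. What is shaped like the part that bears pillar_long_center but turquoise is not meant.

How it is judged:
By the outcome, as a careful person would: the job done as asked, in the order asked, and still so for the second after the job is handed in, with the robot touching nothing.
It also fails if it takes over 69 s, if anything falls off the work surface, if the arm or the gripper's body presses on something with over 40 N, if the wrist force passes 120 N, or if a joint passes its speed limit or range.

## Robot

A 6-joint arm with a two-finger parallel gripper is mounted at the origin on the work surface. World frame = base frame: x ahead of the robot, y to its left, z up, the work surface at z = 0. Lengths are in mm, angles in degrees, forces in N, time in s.
With the tool pointing down it reaches from about 350 to 850 mm from the base axis. Payload 8.1 kg.
Tool frame: the origin (TCP) lies at the centre of the arm's flange, where the gripper is bolted on; the fingertips stand 173 mm ahead of it and the grasp point (between the pads) lies 155 mm ahead of it; z points along the fingers, y is the line along which they close (so a half turn about z gives the same grasp; the last joint's range is limited). The gripper opens to 85 mm and grips with 20 to 120 N. Pads are 22 mm wide; open, the fingers measure 114 mm over their backs; the gripper's body (76 mm by 85 mm) begins 54 mm behind the grasp point. The pads swing forward as they close: fully open they stand 13 mm farther back than shut.
Start: joints at [71.425, 7.471, 85.268, -0, 87.261, -4.893], TCP at [141.9, 582.985, 404.692] pointing down, gripper open.
Joint ranges: [-169.43, 169.43], [-51.17, 129.36], [1.28, 143.12], [-76.62, 256.62], [0, 156.53], [-152.29, 152.29]. Speed limits (degrees/s): [136.94, 136.94, 159.86, 180, 180, 180].

## Interface

Orientations are given as [roll, pitch, yaw] about the fixed x, y, z axes, in that order (R = Rz(yaw) Ry(pitch) Rx(roll)).
In Python, from bench import * gives the robot as it stands.
- The arm moves only by the shell command python3 -m jog 'ROWS' [FORCE]. ROWS is text: rows parted by semicolons, each of 7 numbers parted by spaces: the shift along the tool's x, y, z scaled (see below), then the turn, a rotation vector about the tool's x, y, z scaled (see below), then the closure, from -1 (fully open) to 1 (shut). In form: tx ty tz wx wy wz hand; .... A call has 1 to 5 rows; each row shifts and turns the commanded pose from where the row before left it, along the tool's axes as they then stand; what a row does not reach is not made up. The controller multiplies each number of a shift by 0.1 m and each number of a turn by 60 degrees. A row lasts 1/8 s, in which the tool goes at most 62.5 mm and 10.7 degrees, less where a joint would pass 70% of its speed; a pose out of reach is approached as far as the arm can. A call with a number of a shift or a turn outside -1 to 1 is refused whole. A call with a gripper value outside its range is refused whole. The fingers move at their own pace and stop on an object; FORCE is the grip in N (left out, the last holds). Time passes only in rows, so rows that do not move let the fingers close. It gives the time, the measured TCP pose, the force, the opening and the grip force at its end, in the units of the state.
- sense(): the state, without advancing time (a new reading comes with each control period).
- snapshot(name): name is "side" or "top"; returns a dict with "img" (400x640x3 uint8, red, green, blue), "fx", "fy", "cx", "cy" (pixels), "extrinsics" (4x4, takes a point from camera to world coordinates). Camera axes: x right, y down, z forward; pixel columns grow to the right and rows downward; lengths in mm; the calibration is good to about 2 mm. A picture is of the moment at which its call begins. There is no depth.
- hand_in(): hands the job in; it is judged then, once.
The state is a dict: "time": time; "joint_pos": joint angles; "qd": joint speeds; "joint_efforts": joint torques, N m; "tool_pos": TCP position; "tcp_rot": TCP orientation; "ft_force": force on the tool from outside, world axes, zero at the start; "wrist_torque": the same for the moment, N m; "finger_gap": finger opening in mm; "grip_force": force on a finger pad.
Only numpy, scipy, OpenCV 4.12 (cv2) and the standard library are available. Lean on these libraries where they do the work, as an engineer would, in place of code of your own. Each camera call takes 0.05 s, during which the arm holds its last target. There are 200 camera calls.

## Working session

There is one attempt and no reset: what is moved stays moved. The work goes in short steps, Python scripts to look and compute and a shell command to move; the robot and the scene stay as the last step left them, time stands still between calls to the robot, and variables do not carry over. Pictures are saved under pics/ and viewed, at most 10 in all, crops included, and the job is handed in when it is done.

```bash
mkdir -p pics
python3 - <<'E'
from bench import *
import cv2, json
for n in("top","side"):
    s=snapshot(n); cv2.imwrite(f"pics/{n}0.png",s["img"][:,:,::-1]); print(n,s["fx"],s["fy"],s["cx"],s["cy"],s["extrinsics"])
print(sense())
E
```

```text
top 365.5681240167705 365.5681240167705 315.8068416796677 196.6399971308969 [[-2.95509008e-02 -9.84767651e-01  1.71345904e-01  3.54652047e+02]
 [-9.99546193e-01  3.01152145e-02  6.94493452e-04 -3.74655770e+01]
 [-5.84403333e-03 -1.71247623e-01 -9.85210688e-01  9.14802438e+02]
 [ 0.00000000e+00  0.00000000e+00  0.00000000e+00  1.00000000e+00]]
side 383.2530870639647 383.2530870639647 313.04671282010395 197.65621795347542 [[ 9.14333587e-01 -2.61665445e-01  3.09071652e-01  2.47550242e+02]
 [-4.04397779e-01 -5.49703892e-01  7.30950113e-01 -6.56561691e+02]
 [-2.13664962e-02 -7.93320129e-01 -6.08429656e-01  5.65332740e+02]
 [ 0.00000000e+00  0.00000000e+00  0.00000000e+00  1.00000000e+00]]
{'time': 0.1, 'joint_pos': array([ 7.14236309e+01,  7.51023633e+00,  8.53244207e+01, -1.34857638e-03,
        8.72628124e+01, -4.89230305e+00]), 'qd': array([-0.02258398, -0.08279463, -0.10233031,  0.0199744 , -0.03455092,
        0.04526242]), 'joint_efforts': array([ 2.10906779e-03, -5.70953500e+01, -5.01942337e+01, -6.73854402e-05,
        7.92670209e-03, -4.52125812e-05]), 'tool_pos': array([141.8461874 , 582.76806972, 403.74153721]), 'tcp_rot': array([-1.79902771e+02, -6.97047599e-03,  1.66315994e+02]), 'ft_force': array([0.13196979, 0.03858844, 0.23017063]), 'wrist_torque': array([ 0.01160557, -0.02791789,  0.00290248]), 'grip_force': 0.0, 'finger_gap': 85.31706241075855}
```

View pics/top0.png

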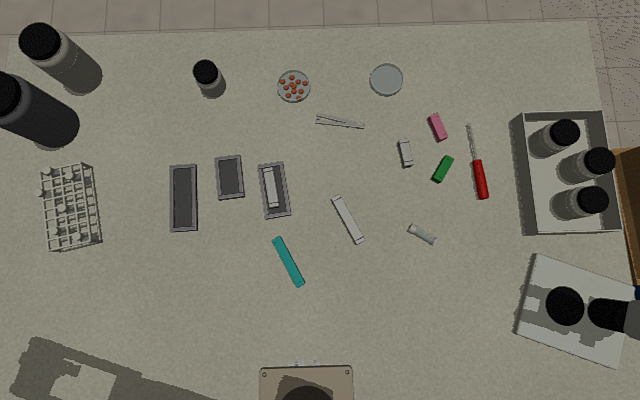

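View pics/side0.png

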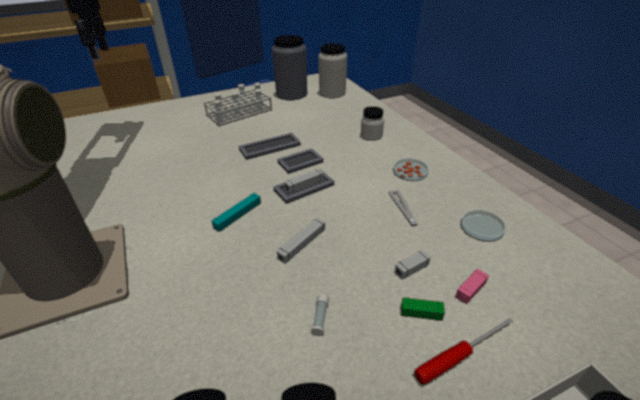

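The top view shows these candidates:
- **Short pillar:** grey at (405,152), pink at (437,127), green at (442,169), and a glassy vial at (421,234). The plain grey square bar at (405,152) fits the description.
- **Long pillar:** grey at (348,219) and turquoise at (288,262). The grey one fits.
- **Slots:** long at (183,198), short at (229,177), and middle, already filled, at (274,190).

I'll measure these and confirm them in one crop.

```bash
cat > h.py <<'E'
from bench import *
import cv2, numpy as np
def cast(s,uv,z):
    uv=np.atleast_2d(uv).astype(float); E=s["extrinsics"]
    d=np.c_[(uv[:,0]-s["cx"])/s["fx"],(uv[:,1]-s["cy"])/s["fy"],np.ones(len(uv))]@E[:3,:3].T
    return E[:3,3]+d*((z-E[2,3])/d[:,2])[:,None]
def blob(s,box,kind,lo):
    """largest blob in box (u0,v0,u1,v1): kind 'bright' grey>lo / 'dark' grey<lo, upsampled x4 -> contour in px"""
    u0,v0,u1,v1=box; g=cv2.cvtColor(s["img"],cv2.COLOR_RGB2GRAY)[v0:v1,u0:u1]
    g=cv2.resize(g,None,fx=4,fy=4,interpolation=cv2.INTER_CUBIC)
    m=((g>lo) if kind=="bright" else (g<lo)).astype(np.uint8)
    m=cv2.morphologyEx(m,cv2.MORPH_CLOSE,np.ones((9,9)))
    c=max(cv2.findContours(m,cv2.RETR_EXTERNAL,cv2.CHAIN_APPROX_NONE)[0],key=cv2.contourArea)[:,0,:]
    return (c+.5)/4-.5+[u0,v0]
def rect(s,c,z):
    p=cast(s,c,z)[:,:2].astype(np.float32); (x,y),(w,h),a=cv2.minAreaRect(p)
    if w<h: w,h,a=h,w,a+90
    return np.round([x,y,w,h,(a+90)%180-90],1)
E
python3 - <<'E'
from h import *
s=snapshot("top"); im=s["img"].copy()
g=cv2.cvtColor(im,cv2.COLOR_RGB2GRAY)
print("table",np.median(g[240:300,180:260]),"short",g[142:164:3,396:414:2],"tray",g[170:186:5,212:246:2])
big=cv2.resize(im[120:250,160:450],None,fx=2.75,fy=2.75,interpolation=cv2.INTER_CUBIC)
for n,box,k,lo,z in [("short",(392,132,420,172),"bright",170,24),("long",(325,188,370,250),"bright",170,24),("slS",(208,148,250,206),"dark",115,14),("slL",(162,156,206,240),"dark",115,14)]:
    c=blob(s,box,k,lo); print(n,rect(s,c,z))
    cv2.polylines(big,[np.int32((c+.5-[160,120])*2.75)],True,(255,0,0),1)
cv2.imwrite("pics/crop1.png",big[:,:,::-1])
E
```

```text
table 136.0 short [[144  42 128 101  67  62  91 137 136]
 [106  36 129 142 137 136 139 129 142]
 [145  62  53 146 138 136 136 136 134]
 [136  96  39 139 139 138 136 125 137]
 [137 142  50  87 143 140 135 140 125]
 [132 140  55  57 146 140 136 135 136]
 [134 135 100  41 141 148 144 108  66]
 [131 135 145  35 103 147 146 138 150]] tray [[132 139  95 109  55  61  61  62  60  61  63  61  58 102 111  99 140]
 [135 139  98 103  62  64  60  62  60  61  63  65  62  88 105  39 143]
 [135 138 118 101  62  63  63  61  62  62  63  63  63  86 102  58 138]
 [137 137 119  96  57  60  62  63  62  62  64  63  64  44 107  88 127]]Traceback (most recent call last):
  File "<stdin>", line 7, in <module>
  File "h.py", line 13, in blob
    c=max(cv2.findContours(m,cv2.RETR_EXTERNAL,cv2.CHAIN_APPROX_NONE)[0],key=cv2.contourArea)[:,0,:]
      ~~~^^^^^^^^^^^^^^^^^^^^^^^^^^^^^^^^^^^^^^^^^^^^^^^^^^^^^^^^^^^^^^^^^^^^^^^^^^^^^^^^^^^^
ValueError: max() iterable argument is empty
```

Run:
```python
from h import *
s=snapshot("top"); im=s["img"].astype(int); d=im[:,:,0]-im[:,:,2]
np.set_printoptions(linewidth=200)
print(np.median(d[240:300,180:260]),np.std(d[240:300,180:260])); print(d[136:170:3,392:420]); print(im[152,396:416].tolist())
big=cv2.resize(s["img"][120:250,160:450],None,fx=2.75,fy=2.75,interpolation=cv2.INTER_CUBIC)
cv2.imwrite("pics/crop1.png",big[:,:,::-1])
```

```text
17.0 0.8312436298836955
[[19 17 17 16 18 15 16 16 18 18 17 15 16 15 17 18 17 18 17 17 17 18 17 15 16 18 16 17]
 [16 17 17 17 18 17 18 15 13 10  5  8 10  5  6  8 15 17 17 18 16 17 18 18 18 17 17 16]
 [18 17 17 18 18 15  3  7  5  6  5  4  4  4  5  6  7 16 18 16 18 17 17 17 17 17 16 17]
 [18 17 18 17 15  6  2  4  9 11  9  9  9  9  8  8  7 10 17 17 17 18 17 18 17 16 16 18]
 [18 17 17 18 18 17  7  3  2  9  9  8  9  9  9  6  8  7 15 18 17 17 17 18 18 17 18 17]
 [16 18 19 17 17 17 13  5  2  6  9  9  7  7  7  8  8  9 12 15 16 17 18 18 17 17 16 18]
 [17 17 17 17 18 17 18 13  7  2  7  7  8  8  9  9  9  8  6 10 17 16 16 17 19 15 16 18]
 [17 18 17 17 16 15 19 15  5  2  3  7 10  8  9  8  7  7  7  6 14 19 17 17 17 17 17 17]
 [17 17 16 17 17 16 17 16 13  7  5  4  9 10  8  9  8  7  6  7  4 15 17 15 16 17 18 16]
 [17 17 17 16 16 16 17 17 19 13  3  5  6 10  9  9  8  9  9  9  6 12 19 17 17 16 17 16]
 [17 16 17 17 18 17 19 18 18 15  7  1  5  1  2 -5 -1  1  5 13 18 18 18 17 14 17 18 17]
 [16 17 17 16 16 16 17 18 18 17 18 17 17 18 19 18 17 16 16 16 18 17 17 18 17 17 18 16]]
[[139, 137, 122], [144, 143, 128], [109, 107, 94], [54, 54, 47], [42, 42, 41], [75, 74, 69], [141, 143, 136], [147, 148, 139], [141, 142, 133], [140, 140, 132], [138, 139, 132], [137, 138, 129], [137, 137, 128], [138, 138, 129], [137, 138, 133], [142, 140, 127], [142, 139, 122], [140, 138, 124], [140, 136, 123], [140, 138, 123]]
```

View pics/crop1.png

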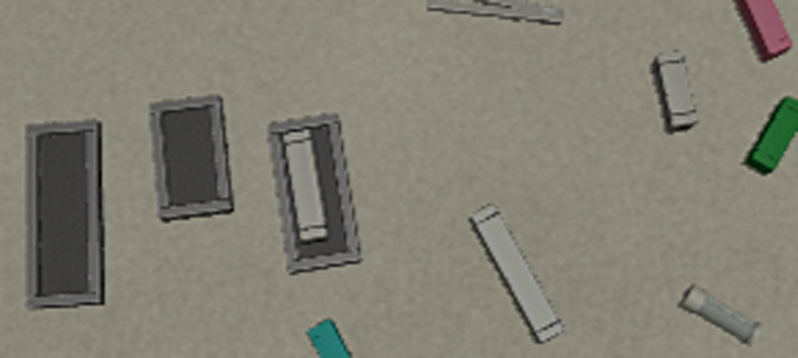

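The crop confirms both. The plain grey square bars are at top-view px (405,153), short, and (348,219), long, each with end grooves. The pink, green and turquoise bars and the round vial are rejected. The slots are long (184,198) and short (229,177).

```bash
cat >> h.py <<'E'
def nblob(s,box,glo=0,ghi=255,dmax=12.5,k=5):
    u0,v0,u1,v1=box; im=cv2.resize(s["img"][v0:v1,u0:u1].astype(np.float32),None,fx=4,fy=4,interpolation=cv2.INTER_LINEAR)
    g=im.mean(2); m=((im[:,:,0]-im[:,:,2]<dmax)&(g>glo)&(g<ghi)).astype(np.uint8)
    m=cv2.morphologyEx(m,cv2.MORPH_CLOSE,np.ones((2*k+1,)*2)); m=cv2.morphologyEx(m,cv2.MORPH_OPEN,np.ones((9,9)))
    c=max(cv2.findContours(m,cv2.RETR_EXTERNAL,cv2.CHAIN_APPROX_NONE)[0],key=cv2.contourArea)[:,0,:]
    return (c+.5)/4-.5+[u0,v0]
E
python3 - <<'E'
from h import *
s=snapshot("top"); t=snapshot("side")
for n,box,lo,hi,z in [("short",(390,130,420,172),100,255,24),("long",(325,188,370,250),100,255,24),("slS rim",(208,148,250,206),0,255,14),("slS fl",(208,148,250,206),0,78,6),("slL rim",(162,156,206,240),0,255,14),("slL fl",(162,156,206,240),0,78,6)]:
    print(n,rect(s,nblob(s,box,lo,hi),z))
for n,box,lo,hi,z in [("short",(388,245,438,282),0,255,12),("long",(270,212,332,266),0,255,12),("slS rim",(270,145,330,176),0,255,14),("slL rim",(232,130,306,162),0,255,14)]:
    print("side",n,rect(t,nblob(t,box,lo,hi),z))
E
```

```text
short [ 618.4 -267.5   70.1   24.1    7.5]
long [ 452.7 -113.8  131.4   26.5   25.6]
slS rim [568.9 180.7 115.2  70.2   6.1]
slS fl [572.6 184.5  93.3  49.7   6. ]
slL rim [520.3 295.4 173.6  71.8   2.7]
slL fl [522.6 301.  154.2  48.1   2.2]
side short [ 616.2 -265.1   91.    41.     9.5]
side long [ 450.9 -110.   150.8   45.3   27.3]
side slS rim [564.  174.7 123.8  93.6   4.9]
side slL rim [515.8 288.3 182.3  99.9   2.8]
```

```bash
cat > need.py <<'E'
# need.py x y z yaw : turn (units of 60 deg about tool z), then shift in tool axes (units 0.1 m) after that turn
import sys; from h import *
x,y,z,a=map(float,sys.argv[1:]); s=sense(); p=s["tool_pos"]; r=s["tcp_rot"]
da=(a-r[2]+180)%360-180; c,q=np.cos(np.radians(a)),np.sin(np.radians(a)); dx,dy=x-p[0],y-p[1]
print("t",s["time"],"pos",p.round(1),"rot",r.round(1),"gap",round(s["finger_gap"],1),"grip",round(s["grip_force"],1),"F",s["ft_force"].round(1))
print("wz",round(-da/60,3),"tx ty tz",np.round([(c*dx+q*dy)/100,(q*dx-c*dy)/100,(p[2]-z)/100],3))
E
P="python3 -m jog"
$P '0 0 0 0 0 -0.177 -0.4; 0 0 0 0 0 -0.176 -0.4; -0.225 -0.565 0 0 0 0 -0.4; -0.225 -0.565 0 0 0 0 -0.4; -0.225 -0.565 0 0 0 0 -0.4' 50
$P '-0.225 -0.565 0 0 0 0 -0.4; -0.225 -0.565 0 0 0 0 -0.4; -0.225 -0.565 0 0 0 0 -0.4; -0.225 -0.565 0 0 0 0 -0.4; -0.225 -0.565 0 0 0 0 -0.4'
$P '-0.225 -0.565 0 0 0 0 -0.4; -0.225 -0.565 0 0 0 0 -0.4; -0.225 -0.565 0 0 0 0 -0.4; -0.225 -0.565 0 0 0 0 -0.4; -0.225 -0.565 0 0 0 0 -0.4'
$P '-0.225 -0.565 0 0 0 0 -0.4; -0.225 -0.565 0 0 0 0 -0.4; -0.225 -0.565 0 0 0 0 -0.4; 0 0 0 0 0 0 -0.4; 0 0 0 0 0 0 -0.4'
python3 need.py 618 -266.5 183 187.5
```

```text
time: 0.92
tool_pos: [231.4, 422.2, 404.5]
tcp_rot: [-180.0, 0.0, -172.5]
ft_force: [1.0, -0.4, 0.7]
finger_gap: 59.8
grip_force: 0.0
time: 1.55
tool_pos: [379.8, 156.5, 405.0]
tcp_rot: [180.0, 0.1, -172.5]
ft_force: [1.3, 1.5, -0.1]
finger_gap: 60.1
grip_force: 0.0
time: 2.17
tool_pos: [528.4, -109.1, 404.9]
tcp_rot: [-180.0, 0.0, -172.5]
ft_force: [-0.3, 1.2, 0.7]
finger_gap: 59.6
grip_force: 0.0
time: 2.8
tool_pos: [616.7, -266.3, 403.9]
tcp_rot: [179.9, -0.1, -172.5]
ft_force: [0.2, 0.9, 0.5]
finger_gap: 59.8
grip_force: 0.0
t 2.8 pos [ 616.7 -266.3  403.9] rot [ 1.799e+02 -1.000e-01 -1.725e+02] gap 59.8 grip 0.0 F [0.2 0.9 0.5]
wz -0.001 tx ty tz [-0.012 -0.003  2.209]
```

```bash
P="python3 -m jog"
$P '0 0 0.5 0 0 0 -0.4; 0 0 0.5 0 0 0 -0.4; 0 0 0.5 0 0 0 -0.4; 0 0 0.15 0 0 0 -0.4; 0 0 0 0 0 0 -0.4' | head -2
python3 need.py 618 -266.5 183 187.5
python3 - <<'E'
from h import *
a=snapshot("side")["img"][190:310,340:490]; b=snapshot("top")["img"][95:215,340:490]
cv2.imwrite("pics/g1.png",cv2.resize(np.hstack([a,b]),None,fx=2.6,fy=2.6)[:,:,::-1])
E
```

```text
time: 3.42
tool_pos: [616.7, -265.4, 240.2]
t 3.425 pos [ 616.7 -265.4  240.2] rot [ 180.    -0.  -172.4] gap 59.7 grip 0.0 F [0.1 0.1 0.3]
wz 0.001 tx ty tz [-0.011 -0.012  0.572]
```

View pics/g1.png

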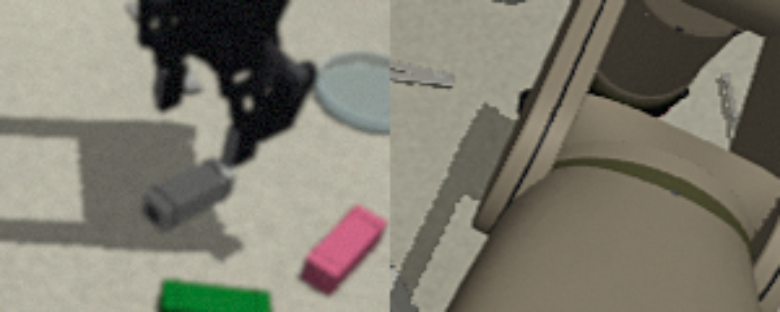

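Left half is the side view: the open fingers (crop px (170,95) and (240,145)) hang over the short pillar at (190,190) and straddle it. The arm blocks the top view. I'll go down and grip.

```bash
P="python3 -m jog"
$P '-0.01 -0.01 0.2 0 0 0 -0.4; 0 0 0.2 0 0 0 -0.4; 0 0 0.12 0 0 0 -0.4; 0 0 0.05 0 0 0 -0.4; 0 0 0 0 0 0 -0.4'
$P '0 0 0 0 0 0 1; 0 0 0 0 0 0 1; 0 0 0 0 0 0 1; 0 0 0 0 0 0 1; 0 0 0 0 0 0 1' 50
$P '0 0 -0.1 0 0 0 1; 0 0 -0.4 0 0 0 1; 0 0 -0.4 0 0 0 1; 0 0 0 0 0 0 1; 0 0 0 0 0 0 1'
python3 need.py 571 182.5 189 186
```

```text
time: 4.15
tool_pos: [617.7, -267.1, 182.0]
tcp_rot: [180.0, -0.1, -172.5]
ft_force: [0.0, 0.6, 0.8]
finger_gap: 60.1
grip_force: 0.0
time: 4.78
tool_pos: [618.4, -267.4, 183.8]
tcp_rot: [-179.9, 0.1, -172.5]
ft_force: [0.8, 0.2, 5.8]
finger_gap: 22.4
grip_force: 49.9
time: 5.4
tool_pos: [617.6, -267.0, 272.3]
tcp_rot: [180.0, -0.0, -172.5]
ft_force: [0.7, -0.4, -0.6]
finger_gap: 22.4
grip_force: 49.2
t 5.4 pos [ 617.6 -267.   272.3] rot [ 180.    -0.  -172.5] gap 22.4 grip 49.2 F [ 0.7 -0.4 -0.6]
wz 0.025 tx ty tz [-0.006  4.519  0.833]
```

```bash
P="python3 -m jog"
$P '0 0.565 0 0 0 0.025 1; 0 0.565 0 0 0 0 1; 0 0.565 0 0 0 0 1; 0 0.565 0 0 0 0 1; 0 0.565 0 0 0 0 1' | head -2
$P '0 0.565 0 0 0 0 1; 0 0.565 0 0 0 0 1; 0 0.56 0 0 0 0 1; 0 0 0.2 0 0 0 1; 0 0 0.2 0 0 0 1' | head -2
$P '0 0 0 0 0 0 1; 0 0 0 0 0 0 1' | head -1
python3 need.py 571 182.5 190 186
python3 - <<'E'
from h import *
a=snapshot("side")["img"][90:210,230:380]; b=snapshot("top")["img"][130:250,150:300]
cv2.imwrite("pics/p1.png",cv2.resize(np.hstack([a,b]),None,fx=2.6,fy=2.6)[:,:,::-1])
E
```

```text
time: 6.02
tool_pos: [585.6, 15.4, 270.5]
time: 6.65
tool_pos: [568.4, 181.5, 230.0]
time: 6.9
t 6.9 pos [569.4 180.4 232.3] rot [-1.800e+02 -1.000e-01 -1.741e+02] gap 22.4 grip 49.4 F [ 1.2  0.2 -0.7]
wz -0.002 tx ty tz [-0.018  0.019  0.423]
```

View pics/p1.png

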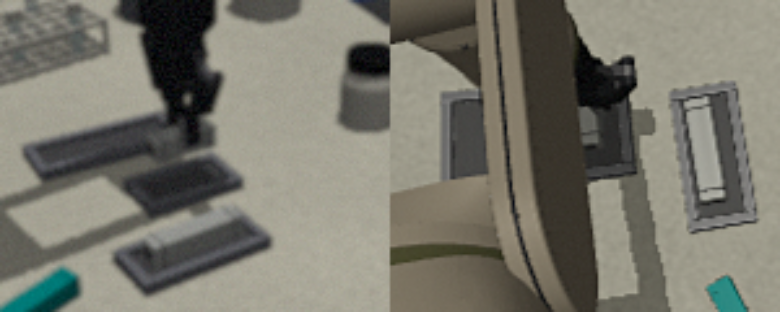

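The pillar hangs level in the fingers (side half px (180,138)), above and in line with the empty short slot (185,185). I'll lower it and release.

```bash
P="python3 -m jog"
$P '-0.018 0.019 0.2 0 0 0 1; 0 0 0.12 0 0 0 1; 0 0 0.06 0 0 0 1; 0 0 0.03 0 0 0 1; 0 0 0 0 0 0 1'
python3 need.py 571 182.5 190 186
```

```text
time: 7.62
tool_pos: [570.8, 183.8, 191.6]
tcp_rot: [-180.0, -0.0, -174.0]
ft_force: [0.4, -0.9, -0.8]
finger_gap: 22.9
grip_force: 49.4
t 7.625 pos [570.8 183.8 191.6] rot [-180.   -0. -174.] gap 22.9 grip 49.4 F [ 0.4 -0.9 -0.8]
wz 0.0 tx ty tz [-0.    -0.013  0.016]
```

```bash
P="python3 -m jog"
$P '0 0 0.015 0 0 0 1; 0 0 0 0 0 0 1; 0 0 0 0 0 0 1'
$P '0 0 0 0 0 0 0.25; 0 0 0 0 0 0 0.1; 0 0 0 0 0 0 -0.1; 0 0 0 0 0 0 -0.1; 0 0 0 0 0 0 -0.1' 20
$P '0 0 -0.2 0 0 0 -0.1; 0 0 -0.5 0 0 0 -0.4; 0 0 -0.5 0 0 0 -0.4; 0 0 0 0 0 0 -0.4; 0 0 0 0 0 0 -0.4'
python3 need.py 452 -112.5 183 205.6
```

```text
time: 8.0
tool_pos: [570.9, 183.8, 190.5]
tcp_rot: [180.0, 0.0, -174.0]
ft_force: [0.1, -0.1, -1.4]
finger_gap: 22.6
grip_force: 49.4
time: 8.62
tool_pos: [570.9, 183.8, 190.2]
tcp_rot: [-180.0, 0.0, -174.0]
ft_force: [0.9, -0.0, 1.0]
finger_gap: 46.9
grip_force: 0.0
time: 9.25
tool_pos: [570.9, 183.8, 311.4]
tcp_rot: [180.0, 0.1, -174.0]
ft_force: [-0.5, -0.1, 0.3]
finger_gap: 59.8
grip_force: 0.0
t 9.25 pos [570.9 183.8 311.4] rot [ 1.80e+02  1.00e-01 -1.74e+02] gap 59.8 grip 0.0 F [-0.5 -0.1  0.3]
wz -0.327 tx ty tz [ 2.353 -2.158  1.284]
```

```bash
P="python3 -m jog"
$P '0 0 0 0 0 -0.164 -0.4; 0 0 0 0 0 -0.163 -0.4; 0.392 -0.36 0 0 0 0 -0.4; 0.392 -0.36 0 0 0 0 -0.4; 0.392 -0.36 0 0 0 0 -0.4' | head -2
$P '0.392 -0.36 0 0 0 0 -0.4; 0.392 -0.36 0 0 0 0 -0.4; 0.392 -0.36 0 0 0 0 -0.4; 0 0 0.4 0 0 0 -0.4; 0 0 0.4 0 0 0 -0.4' | head -2
$P '0 0 0 0 0 0 -0.4; 0 0 0 0 0 0 -0.4' | head -1
python3 need.py 452 -112.5 183 205.6
python3 - <<'E'
from h import *
a=snapshot("side")["img"][130:250,220:370]; b=snapshot("top")["img"][110:230,165:315]
cv2.imwrite("pics/g2.png",cv2.resize(np.hstack([a,b]),None,fx=2.6,fy=2.6)[:,:,::-1])
E
```

```text
time: 9.88
tool_pos: [510.0, 34.4, 308.5]
time: 10.5
tool_pos: [451.3, -113.5, 228.6]
time: 10.75
t 10.75 pos [ 452.3 -112.6  230.8] rot [ 180.    -0.  -154.4] gap 60.1 grip 0.0 F [-0.3 -0.1  1. ]
wz 0.001 tx ty tz [0.002 0.002 0.478]
```

View pics/g2.png

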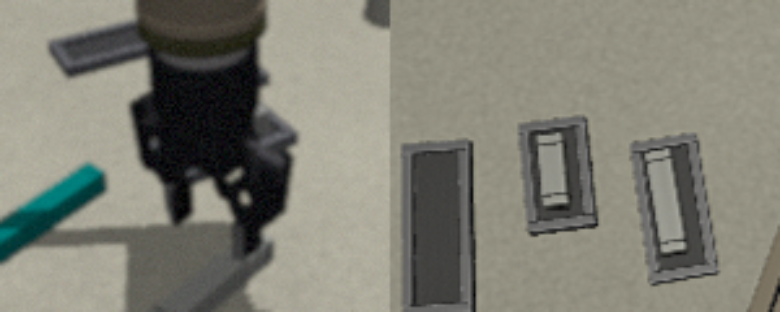

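The short pillar lies inside its slot and along it (top half px (550,170)). The gripper straddles the long pillar (side half px (225,275)). I'll go down and grip.

```bash
P="python3 -m jog"
$P '0 0 0.2 0 0 0 -0.4; 0 0 0.15 0 0 0 -0.4; 0 0 0.09 0 0 0 -0.4; 0 0 0.03 0 0 0 -0.4; 0 0 0 0 0 0 -0.4' | head -5
$P '0 0 0 0 0 0 1; 0 0 0 0 0 0 1; 0 0 0 0 0 0 1; 0 0 0 0 0 0 1; 0 0 0 0 0 0 1' 70
$P '0 0 -0.1 0 0 0 1; 0 0 -0.4 0 0 0 1; 0 0 -0.5 0 0 0 1; 0 0 0 0 0 0 1; 0 0 0 0 0 0 1'
python3 need.py 522 298.5 190 182.5
```

```text
time: 11.48
tool_pos: [452.2, -112.7, 183.3]
tcp_rot: [180.0, -0.0, -154.4]
ft_force: [0.3, 0.4, 0.2]
finger_gap: 59.7
time: 12.1
tool_pos: [452.6, -112.9, 183.9]
tcp_rot: [-179.9, 0.1, -154.4]
ft_force: [-0.1, -0.2, 5.2]
finger_gap: 22.1
grip_force: 69.5
time: 12.72
tool_pos: [451.9, -112.6, 282.8]
tcp_rot: [180.0, -0.0, -154.4]
ft_force: [0.5, 0.1, -2.5]
finger_gap: 22.4
grip_force: 69.1
t 12.725 pos [ 451.9 -112.6  282.8] rot [ 180.    -0.  -154.4] gap 22.4 grip 69.1 F [ 0.5  0.1 -2.5]
wz 0.385 tx ty tz [-0.88   4.076  0.928]
```

```bash
P="python3 -m jog"
$P '0 0 0 0 0 0.129 1; 0 0 0 0 0 0.128 1; 0 0 0 0 0 0.128 1; -0.11 0.51 0 0 0 0 1; -0.11 0.51 0 0 0 0 1' | head -2
$P '-0.11 0.51 0 0 0 0 1; -0.11 0.51 0 0 0 0 1; -0.11 0.51 0 0 0 0 1; -0.11 0.51 0 0 0 0 1; -0.11 0.51 0 0 0 0 1' | head -2
$P '-0.11 0.506 0 0 0 0 1; 0 0 0.3 0 0 0 1; 0 0 0.2 0 0 0 1; 0 0 0 0 0 0 1; 0 0 0 0 0 0 1' | head -2
python3 need.py 522 298.5 190 182.5
python3 - <<'E'
from h import *
a=snapshot("side")["img"][80:200,210:360]; b=snapshot("top")["img"][130:250,140:290]
cv2.imwrite("pics/p2.png",cv2.resize(np.hstack([a,b]),None,fx=2.6,fy=2.6)[:,:,::-1])
E
```

```text
time: 13.35
tool_pos: [468.8, -9.0, 281.0]
time: 13.98
tool_pos: [512.5, 248.8, 280.6]
time: 14.6
tool_pos: [522.3, 297.7, 233.4]
t 14.6 pos [522.3 297.7 233.4] rot [-180.    -0.  -177.5] gap 22.3 grip 69.3 F [ 0.9 -0.3 -0.6]
wz -0.001 tx ty tz [0.003 0.008 0.434]
```

View pics/p2.png

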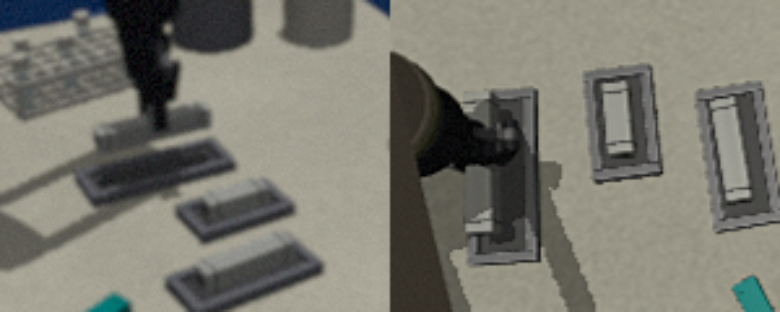

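The long pillar hangs level above the long slot. In the top half its ends are at px (480,93) and (480,232). I'll check its position at height before lowering.

Run:
```python
from h import *
s=snapshot("top"); f=lambda u,v:((u-390)/2.6+140,(v)/2.6+130)
for z in(73,): print(cast(s,[f(482,93),f(482,232),f(482,163),f(467,222),f(496,222)],z).round(0))
```

```text
[[586. 295.  73.]
 [458. 290.  73.]
 [521. 292.  73.]
 [467. 304.  73.]
 [466. 278.  73.]]
```

```bash
P="python3 -m jog"
$P '0 0.015 0.2 0 0 0 1; 0 0 0.13 0 0 0 1; 0 0 0.06 0 0 0 1; 0 0 0.03 0 0 0 1; 0 0 0 0 0 0 1'
$P '0 0 0.01 0 0 0 1; 0 0 0 0 0 0 1; 0 0 0 0 0 0 1'
```

```text
time: 15.38
tool_pos: [522.1, 299.9, 191.1]
tcp_rot: [-180.0, -0.0, -177.5]
ft_force: [0.9, 0.1, -1.1]
finger_gap: 21.8
grip_force: 69.3
time: 15.75
tool_pos: [522.2, 299.9, 190.5]
tcp_rot: [180.0, 0.0, -177.5]
ft_force: [0.3, 0.3, -0.9]
finger_gap: 22.1
grip_force: 69.3
```

```bash
P="python3 -m jog"
$P '0 0 0 0 0 0 0.25; 0 0 0 0 0 0 0.1; 0 0 0 0 0 0 -0.1; 0 0 0 0 0 0 -0.1; 0 0 0 0 0 0 -0.1' 20
$P '0 0 -0.2 0 0 0 -0.1; 0 0 -0.5 0 0 0 -0.1; 0 0 -0.5 0 0 0 -0.1; 0 0 -0.5 0 0 0 -0.1; 0 0 0 0 0 0 -0.1' | head -2
$P '0 -0.55 0 0 0 0 -0.1; 0 -0.55 0 0 0 0 -0.1; 0 -0.55 0 0 0 0 -0.1; 0 -0.55 0 0 0 0 -0.1; 0 -0.55 0 0 0 0 -0.1' | head -2
$P '0 -0.55 0 0 0 0 -0.1; 0 -0.55 0 0 0 0 -0.1; 0 -0.55 0 0 0 0 -0.1; 0 0 0 0 0 0 -0.1; 0 0 0 0 0 0 -0.1' | head -2
python3 - <<'E'
from h import *
s=snapshot("top"); t=snapshot("side")
for n,box,z in [("short",(213,154,246,200),30),("long",(170,163,197,232),30)]: print(n,rect(s,nblob(s,box,115,255,30,3),z))
cv2.imwrite("pics/end.png",cv2.resize(np.hstack([t["img"][100:220,210:360],s["img"][130:250,150:300]]),None,fx=2.6,fy=2.6)[:,:,::-1])
E
```

```text
time: 16.38
tool_pos: [522.1, 299.9, 190.2]
tcp_rot: [180.0, 0.0, -177.5]
ft_force: [0.2, -0.9, -0.1]
finger_gap: 47.3
grip_force: 0.0
time: 17.0
tool_pos: [523.5, 300.6, 368.3]
time: 17.62
tool_pos: [533.8, 23.5, 360.6]
time: 18.25
tool_pos: [541.2, -139.5, 360.2]
short [5.677e+02 1.777e+02 1.171e+02 8.230e+01 2.000e-01]
long [523.3 298.9 128.6  23.2   3.3]
```

View pics/end.png

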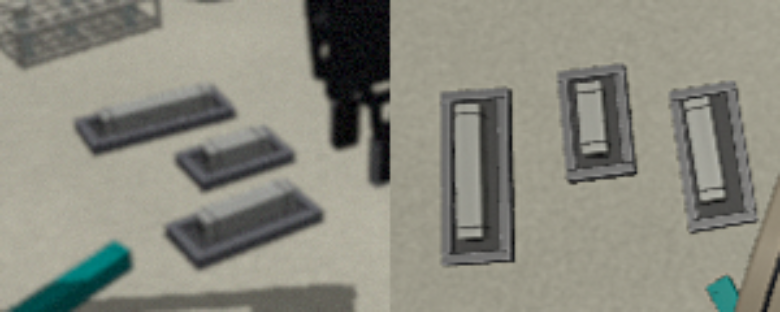

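The long pillar (top half px (467,170)) and the short one (592,118) both lie flat inside their rims, along their slots. The gripper is clear of both. Handing in.

```bash
python3 -c "
from bench import *
print(hand_in())"
```

```text
the job is handed in; nothing more can be done
None
```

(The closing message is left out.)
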